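Tamp the tipped spacer blocks level in their bin

ROBOT

A 6-joint arm with a two-finger parallel gripper is mounted at the origin on the work surface. World frame = base frame: x ahead of the robot, y to its left, z up, the work surface at z = 0. Lengths are in m, angles in degrees, forces in N, time in s.
With the tool pointing down it reaches from about 0.325 to 0.85 m from the base axis. Payload 15.5 kg.
Tool frame: the origin (TCP) lies midway between the tips of the shut fingers; the grasp point (between the pads) lies 19 mm behind it; y points along the fingers, x is the direction in which the jaws open and shut, and the axes are right-handed (so a half turn about y gives the same grasp; the last joint's range is limited). The gripper opens to 91 mm and grips with 3 to 60 N. Pads are 32 mm wide; open, the fingers measure 118 mm over their backs; the gripper's body (76 mm by 178 mm) begins 60 mm behind the grasp point.
Start: joints at [-78.18, 28.281, 77.091, -0, 74.628, -5.472], TCP at [0.186, -0.597, 0.214] pointing down, gripper open.
Joint ranges: [-166.48, 166.48], [-47.26, 123.95], [12.59, 153.08], [-70.14, 250.14], [6.76, 159.57], [-176.63, 176.63]. Speed limits (degrees/s): [108.29, 108.29, 147.25, 172.46, 172.46, 172.46].

INTERFACE

Orientations are given as a 3x3 rotation matrix whose columns are the frame's x, y, z axes.
In Python, from bench import ctrl gives the robot as it stands. The module is installed in compiled form; this text tells all that it offers. Calls block until the motion is done:
- ctrl.goto(position, orientation): joint-space move of the TCP to a pose.
- ctrl.move_l(position, vel=0.15, ori=None, contact_N=None): straight line of the TCP; ori=None keeps the orientation; vel is the mean speed in m/s. With contact_N (N) it stops when the force on the tool has changed by that much, and returns True; else False.
- ctrl.movej(angles): joint-space move.
- ctrl.command_gripper(opening): opening from 0.0 (shut) to 1.0 (fully open); the grip force is fixed at half the most; returns when the fingers have stopped.
- ctrl.sleep(seconds).
- ctrl.ik(position, orientation): joint angles nearest the present ones, or None.
- ctrl.read_camera(name): name is "scene" or "top" or "wrist"; returns the picture (480x640x3 uint8, blue, green, red); there is no depth.
- ctrl.camera_params(name): a dict with "fx", "fy", "cx", "cy" (pixels), "pose" (4x4, takes a point from camera to world coordinates); the wrist camera has in their place "T_tool_cam" (4x4, takes a point from camera to tool coordinates, whose origin is the TCP and whose axes are the tool frame's). Camera axes: x right, y up, looking along -z (the intrinsics and any distortion apply to the point x, -y, -z); pixel columns grow to the right and rows downward; lengths in m; the calibration is good to about 2 mm. The wrist camera is an equidistant fisheye: a pixel r from the principal point sees the ray r / f radians off the axis. A picture is of the moment at which its call begins: read the wrist's pose just before it. camera_params takes no time and is no camera call.
A pose or a line that the arm cannot do raises ctrl.MotionError and nothing moves.
- ctrl.sign_off(): hands the job in, once; it reports no verdict.
Readings, each from a call of its own:
- ctrl.current_t(): time.
- ctrl.current_q(): joint angles.
- ctrl.current_dq(): joint speeds.
- ctrl.current_effort(): joint torques, N m.
- ctrl.current_tool_pos(): TCP position.
- ctrl.current_eef_rot(): TCP orientation.
- ctrl.current_contact_force(): force on the tool from outside, world axes, zero at the start.
- ctrl.current_wrist_torque(): the same for the moment, N m.
- ctrl.current_grip_width(): opening from 0.0 (shut) to 1.0 (fully open).
Only numpy, scipy, OpenCV 4.12 (cv2) and the standard library are available. Lean on these libraries where they do the work, as an engineer would, in place of code of your own. Each camera call takes 0.05 s, during which the arm holds its last target.

TASK

In one of the two grey bins, two tan blocks are tipped up against the walls. Pick up the square-plate tamper by its wooden post, press its plate straight down inside that bin until both tipped blocks lie flat and level beside the others, then lift the tamper out and stand it back upright on its cork pad where it was. Do not touch the blocks with the gripper.

Things in the scene. Friction and masses are not known exactly. Their poses are not given: they have to be found in the camera images.
- tamper_grip (a point): tamper: aluminium plate 104 (its x) x 84 (its y) x 10 mm with a square wooden post 28 x 28 mm, sides along the plate's, up from its centre to 115 mm over the plate's underside; about 0.4 kg, loose, standing on a fixed cork pad 4 mm thick. This point: on the post's axis, 90 mm above the plate's underside, where to grip; z up the post. (The tool with a round 40 mm steel foot is not wanted.)
- bin: grey open box, fixed, 140 (its x) x 120 mm (its y) outside, walls 4 mm thick, 45 mm high, floor 4 mm; origin under its centre at table height, z up. Holds four tan blocks: two flat, two tipped at opposite corners; all flat, their tops are 20 mm over the table. The tamper plate, long side along the bin's x, fits with 14 mm all round. The other bin, its blocks all flat, is not wanted.
- block_a: loose tan block 60 (its x) x 48 (its y) x 16 mm (its z, up when flat), 65 g; origin at its centre. Starts tipped 35 degrees, one end up against the wall at the bin's -x end, in the row on the bin's +y side, upper edge 51 mm over the table; lying flat its centre is 12 mm over the table. It leans there by itself; its foot slips and it drops flat when the raised end is pressed down (2 to 10 N).
- block_b: loose tan block 60 (its x) x 48 (its y) x 16 mm (its z, up when flat), 65 g; origin at its centre. Starts tipped 35 degrees, one end up against the wall at the bin's +x end, in the row on the bin's -y side, upper edge 51 mm over the table; lying flat its centre is 12 mm over the table. It leans there by itself; its foot slips and it drops flat when the raised end is pressed down (2 to 10 N).
Things that resemble listed ones, but are neither listed nor needed, are in the scene too. Of the things that look like the part that bears tamper_grip, the middle-sized one is meant.

How it is judged (in metres and radians):
On the way, in this order (a step that is already met when the one before it is completed fails the run):
1. the tamper is carried over the bin with the tipped blocks: its axis within 60 mm of the bin's centre and its plate above the rim (horizontal distance between tamper_grip and bin below 0.06 m and z of tamper_grip in the frame of bin above 0.137 m), for 0.05 s.
2. with the tamper's plate inside the bin, both blocks lie flat on the floor (within 10 degrees) (angle between each of block_a, block_b's own z axis and vertical below 0.175 rad and z of each of block_a, block_b in the frame of bin below 0.019 m and horizontal distance between each of block_a, block_b, tamper_grip and bin below 0.06 m and z of tamper_grip in the frame of bin below 0.135 m), for 0.1 s.
At the end, for the whole second after the job is handed in: Both formerly tipped blocks lie in the bin within 10 degrees of level, their centres no more than 19 mm over the table; the tamper stands upright, released, on its pad, its grip point within 40 mm of where it started (angle between each of block_a, block_b's own z axis and vertical below 0.175 rad and z of each of block_a, block_b in the frame of bin below 0.019 m and horizontal distance between each of block_a, block_b and bin below 0.06 m and distance of tamper_grip from where it was at the start of the episode below 0.04 m and angle between tamper_grip's own z axis and vertical below 0.1 rad); the robot touches nothing.
It fails at once if the gripper pushes on a block (contact force between any of the fingers, the arm and block_a above 1 N or contact force between any of the fingers, the arm and block_b above 1 N).
It also fails if it takes over 48 s, if anything falls off the work surface, if the arm or the gripper's body presses on something with over 40 N, if the wrist force passes 120 N, or if a joint passes its speed limit or range.

## Working session

There is one attempt and no reset: what is moved stays moved. The work goes in short steps, each a Python script; the robot and the scene stay as the last script left them, time stands still between calls to the robot, and variables do not carry over. Pictures are saved under pics/ and viewed, and the job is handed in when it is done.

```bash
mkdir -p pics; python3 - <<'E'
from bench import ctrl
import cv2
for n in ("scene","top","wrist"):
    im=ctrl.read_camera(n); cv2.imwrite(f"pics/{n}0.png",im)
    p=ctrl.camera_params(n); print(n,p)
print(ctrl.current_t(),ctrl.current_eef_rot())
E
```

```text
scene {'fx': 506.4301494231378, 'fy': 506.4301494231378, 'cx': 319.30282281856995, 'cy': 247.60300081648904, 'pose': array([[-0.20298612, -0.70565694,  0.67885559,  1.17637077],
       [ 0.97916857, -0.14270381,  0.14444559,  0.20945634],
       [-0.00505376,  0.69403451,  0.71992399,  0.93374242],
       [ 0.        ,  0.        ,  0.        ,  1.        ]])}
top {'fx': 462.785798607102, 'fy': 462.785798607102, 'cx': 316.5954471324005, 'cy': 236.2905198516889, 'pose': array([[-1.24202658e-02,  9.91199387e-01, -1.31793442e-01,
         2.32264843e-01],
       [-9.99922535e-01, -1.24190558e-02,  8.31173375e-04,
         2.83438464e-02],
       [-8.12891561e-04,  1.31793556e-01,  9.91276852e-01,
         1.07084867e+00],
       [ 0.00000000e+00,  0.00000000e+00,  0.00000000e+00,
         1.00000000e+00]])}
wrist {'fx': 371.64829954431775, 'fy': 371.64829954431775, 'cx': 319.4091699948912, 'cy': 242.57933820648037, 'T_tool_cam': array([[ 9.99999363e-01, -2.42531294e-04,  1.10198462e-03,
         1.25999686e-03],
       [ 1.12570636e-03,  2.81349975e-01, -9.59604567e-01,
        -1.69910262e-01],
       [-7.73092077e-05,  9.59605196e-01,  2.81350069e-01,
         8.08138997e-02],
       [ 0.00000000e+00,  0.00000000e+00,  0.00000000e+00,
         1.00000000e+00]])}
0.15 [[ 2.97201550e-01 -1.98521011e-04  9.54814746e-01]
 [-9.54814306e-01  9.20156793e-04  2.97201605e-01]
 [-9.37580037e-04 -9.99999557e-01  8.39213239e-05]]
```

View pics/scene0.png

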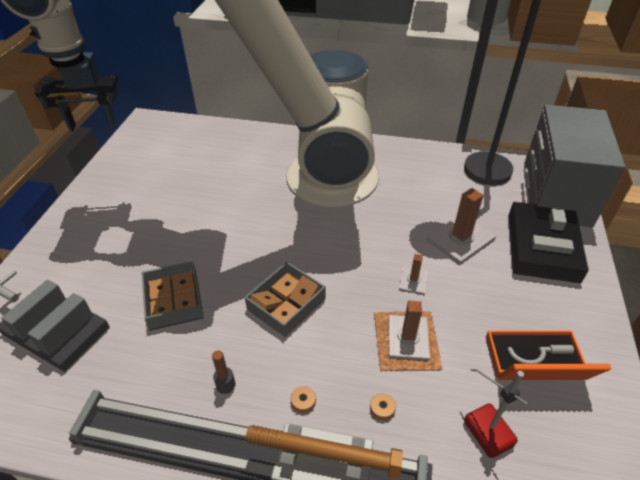

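View pics/top0.png

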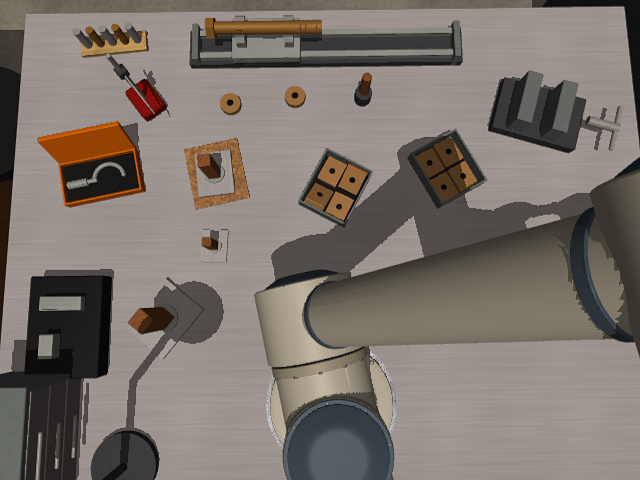

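The top view shows the middle-sized tamper on its cork pad at (210,172). The candidate bin is at (335,186), with the other bin at (447,168). I'll zoom in on both.

```bash
python3 - <<'E'
import cv2,numpy as np
t=cv2.imread("pics/top0.png"); s=cv2.imread("pics/scene0.png")
def z(im,x0,y0,w,h,W,H): return cv2.resize(im[y0:y0+h,x0:x0+w],(W,H),interpolation=cv2.INTER_CUBIC)
cv2.imwrite("pics/z1.png",np.vstack([np.hstack([z(t,170,130,80,60*4//3-5,400,375)[:300],z(t,295,145,80,60*4//3-5,400,375)]) if 0 else np.hstack([z(t,170,130,80,80,400,300+100),z(t,295,145,80,80,400,400)])]))
cv2.imwrite("pics/z2.png",np.hstack([z(s,365,290,90,90,400,400),z(s,240,255,90,90,400,400)]))
E
```

```text
(no output)
```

View pics/z1.png

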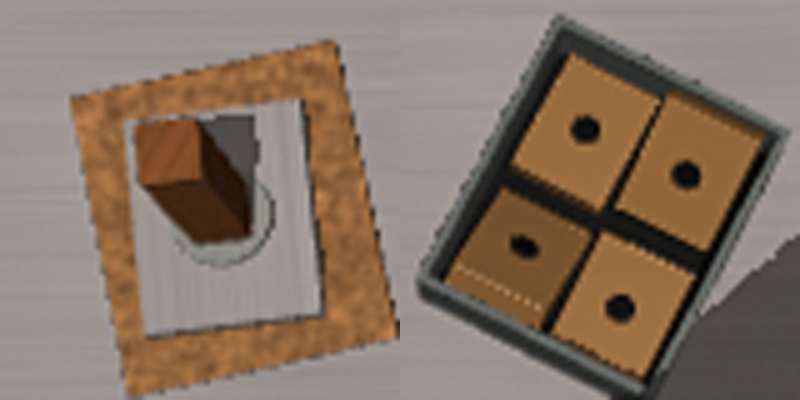

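View pics/z2.png

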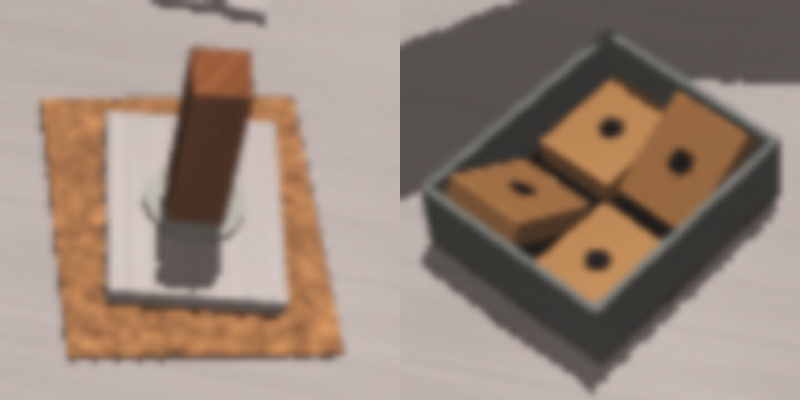

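The tipped blocks are in the bin at (335,186) in the top view. Next I'll extract the plate and rim corners from colour masks in both fixed views.

```bash
cat > h.py <<'E'
import numpy as np,cv2
from bench import ctrl
def ray(n,px,T=None):
    p=ctrl.camera_params(n); px=np.atleast_2d(px).astype(float)
    a=(px-[p["cx"],p["cy"]])/[p["fx"],p["fy"]]
    if n=="wrist":
        r=np.linalg.norm(a,axis=1,keepdims=True); d=np.hstack([a*np.sinc(r/np.pi),np.cos(r)]); P=T@p["T_tool_cam"]
    else: d=np.hstack([a,np.ones((len(a),1))]); P=p["pose"]
    d=d*[1,-1,-1]
    return P[:3,3],d@P[:3,:3].T
def onz(n,px,z,T=None):
    o,d=ray(n,px,T); s=(z-o[2])/d[:,2:]; return (o+d*s)[:,:2]
def tool():
    T=np.eye(4);T[:3,:3]=ctrl.current_eef_rot();T[:3,3]=ctrl.current_tool_pos();return T
def rep(name,c):
    rep_=cv2.minAreaRect((c*1000).astype(np.float32)); print(name,np.round(rep_,1) if 0 else rep_)
    print("  corner mean",c.mean(0),"sides",[round(float(np.linalg.norm(c[i]-c[(i+1)%4]))*1000,1) for i in range(4)],"dirs",[round(float(np.degrees(np.arctan2(*(c[(i+1)%4]-c[i])[::-1])))%180,1) for i in range(4)])
E
python3 - <<'E'
from h import *
z=lambda l,ox,oy,k:np.array([(x/k+ox-.0,y/k+oy) for x,y in l])-0.4
rep("plate top",onz("top",z([(124,122),(302,100),(325,315),(147,337)],170,130,5),.014))
rep("bin top",onz("top",z([(160,15),(387,132),(248,392),(20,290)],295,145,5),.045))
k=400/90
rep("plate scn",onz("scene",z([(107,112),(276,122),(288,305),(107,293)],365,290,k),.014))
rep("bin scn",onz("scene",z([(212,34),(378,142),(197,310),(28,187)],240,255,k),.045))
rep("post top top",onz("top",z([(136,122),(195,118),(205,178),(147,185)],170,130,5),.119))
rep("post top scn",onz("scene",z([(192,48),(251,50),(248,98),(188,95)],365,290,k),.119))
E
```

```text
plate top ((525.1519775390625, 265.442138671875), (104.66334533691406, 84.44998931884766), 6.587019443511963)
  corner mean [0.52521382 0.26518348] sides [84.4, 104.7, 83.4, 104.5] dirs [96.6, 6.6, 96.5, 7.2]
bin top ((483.17352294921875, -17.569503784179688), (117.07197570800781, 143.41741943359375), 62.96683120727539)
  corner mean [ 0.48366918 -0.01658174] sides [117.1, 136.1, 112.7, 143.4] dirs [61.2, 151.1, 64.8, 153.0]
plate scn ((529.5913696289062, 266.7344970703125), (106.68486785888672, 84.33853149414062), 6.361942291259766)
  corner mean [0.52964922 0.26677723] sides [84.2, 105.6, 84.3, 105.3] dirs [97.3, 6.4, 97.1, 6.3]
bin scn ((488.01947021484375, -15.055023193359375), (116.12506103515625, 135.69512939453125), 61.35500717163086)
  corner mean [ 0.48796404 -0.01516825] sides [115.6, 135.6, 116.1, 135.7] dirs [61.3, 151.6, 61.4, 151.4]
post top top ((525.9993896484375, 265.0833435058594), (29.756792068481445, 24.913707733154297), 10.1597900390625)
  corner mean [0.52567354 0.26494869] sides [25.1, 26.8, 24.7, 28.1] dirs [93.3, 10.2, 96.4, 10.8]
post top scn ((529.5955810546875, 265.5829162597656), (30.756826400756836, 26.50125503540039), 1.0288498401641846)
  corner mean [0.52972532 0.26558328] sides [26.8, 27.6, 26.7, 27.0] dirs [99.0, 1.0, 97.9, 1.0]
```

Both views agree to about 4 mm: tamper at (0.527, 0.266) with yaw 6.6°, bin at (0.486, -0.016) with its x axis along -28.7°. I'll take one wrist look at each to refine these.

```bash
cat >> h.py <<'E'
def R(deg):
    a=np.radians(deg); x=np.array([np.cos(a),np.sin(a),0]); y=np.array([0,0,-1.]); return np.column_stack([x,y,np.cross(x,y)])
E
python3 - <<'E'
from h import *
for n,p,a in (("bin",[.486,-.016,.30],-28.7),("tam",[.527,.266,.30],6.6)):
    # camera sits offset along tool z; shift so it looks straight at the target
    ctrl.goto(p,R(a)); ctrl.sleep(.2); T=tool(); np.save(n+"T.npy",T)
    cv2.imwrite(f"pics/w_{n}.png",ctrl.read_camera("wrist")); print(T.round(4),ctrl.current_q(),ctrl.current_t())
E
```

```text
[[ 8.768e-01 -1.000e-04  4.809e-01  4.861e-01]
 [-4.809e-01  0.000e+00  8.768e-01 -1.640e-02]
 [-1.000e-04 -1.000e+00 -1.000e-04  2.999e-01]
 [ 0.000e+00  0.000e+00  0.000e+00  1.000e+00]] [-8.96130578e+00  1.22718973e+01  8.84227266e+01 -2.99739845e-05
  7.93129164e+01  1.97730548e+01] 2.75
[[ 9.936e-01  2.000e-04 -1.129e-01  5.273e-01]
 [ 1.129e-01 -0.000e+00  9.936e-01  2.648e-01]
 [ 2.000e-04 -1.000e+00 -1.000e-04  3.002e-01]
 [ 0.000e+00  0.000e+00  0.000e+00  1.000e+00]] [ 2.08899605e+01  2.14162676e+01  7.48854942e+01 -4.96429010e-03
  8.36897572e+01  1.43893120e+01] 4.1
```

View pics/w_bin.png

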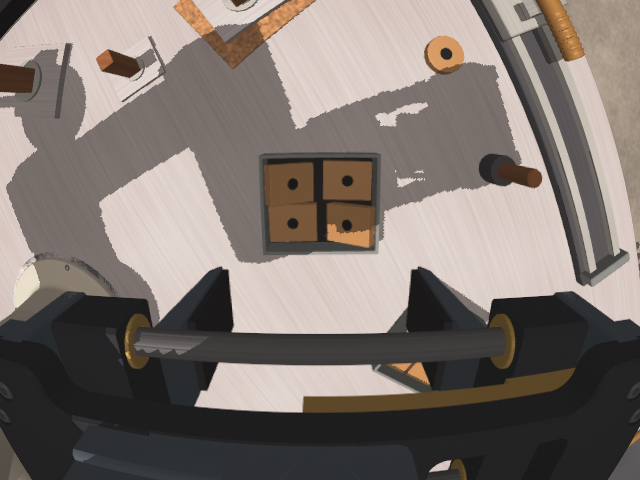

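View pics/w_tam.png

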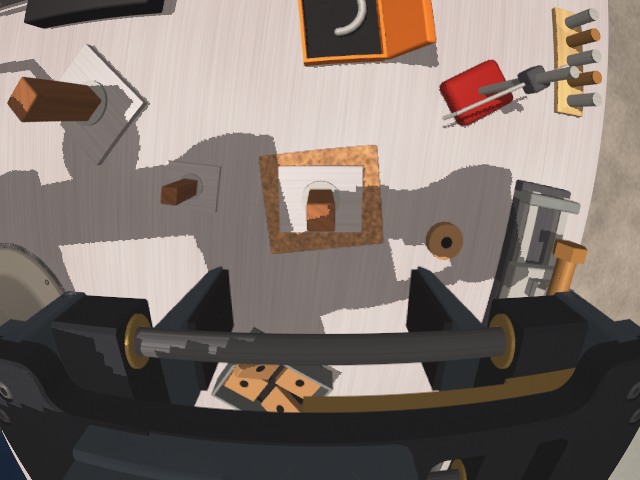

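The bin rim is around x 260-380, y 153-254, aligned with the image axes. The plate is around x 278-364, y 166-231. I'll zoom in for exact corners.

```bash
python3 - <<'E'
import cv2,numpy as np
def z(f,x0,y0): return cv2.resize(cv2.imread(f)[y0:y0+133,x0:x0+133],(399,399),interpolation=cv2.INTER_CUBIC)
def g(im):
    return np.clip(im.astype(float)*1.6,0,255).astype(np.uint8)
cv2.imwrite("pics/z3.png",np.hstack([g(z("pics/w_bin.png",254,137)),g(z("pics/w_tam.png",254,133))]))
E
```

```text
(no output)
```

View pics/z3.png

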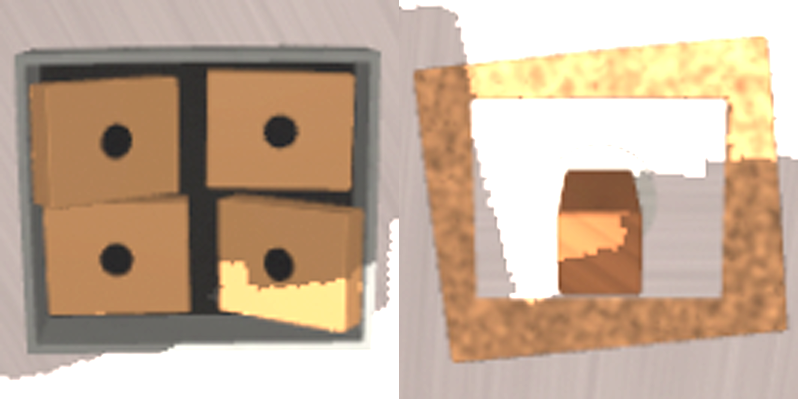

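```bash
python3 - <<'E'
from h import *
Tb=np.load("binT.npy");Tt=np.load("tamT.npy")
q=lambda l,ox,oy:np.array(l)/3.+[ox,oy]-.33
rep("bin",onz("wrist",q([(16,53),(381,48),(378,349),(28,354)],254,137),.045,Tb))
rep("plate",onz("wrist",q([(71,98),(329,97),(324,298),(75,298)],254,133),.014,Tt))
rep("post",onz("wrist",q([(160,210),(243,210),(242,293),(160,293)],254,133),.119,Tt))
E
```

```text
bin ((488.7395324707031, -17.445114135742188), (120.40276336669922, 141.47186279296875), 62.08071517944336)
  corner mean [ 0.48868391 -0.01743528] sides [139.1, 120.3, 141.5, 120.4] dirs [152.1, 62.7, 152.1, 61.6]
plate ((529.5990600585938, 266.96319580078125), (105.77812957763672, 85.2090072631836), 6.456208229064941)
  corner mean [0.52966163 0.26684984] sides [105.5, 85.2, 105.7, 84.7] dirs [6.7, 96.4, 6.5, 96.3]
post ((529.6251831054688, 267.31134033203125), (26.675363540649414, 27.467208862304688), 6.355149745941162)
  corner mean [0.52966449 0.26731355] sides [26.5, 27.4, 26.7, 27.4] dirs [6.5, 96.4, 6.5, 96.0]
```

The wrist view gives the tamper at (0.529, 0.267), yaw 6.5°, and the bin at (0.488, -0.017), x along -28.1°. Side lengths match the given sizes to about 2 mm. Grasping now.

```bash
python3 - <<'E'
from h import *
ctrl.goto([.5293,.2668,.18],R(6.5))
ctrl.move_l([.5293,.2668,.0755],vel=.1)
print(tool()[:3,3],ctrl.current_contact_force())
ctrl.command_gripper(0.0); print("w",ctrl.current_grip_width()*91, tool()[:3,3])
ctrl.sleep(.2)
ctrl.move_l([.5293,.2668,.19],vel=.1)
ctrl.sleep(.2);print("w",ctrl.current_grip_width()*91,ctrl.current_contact_force(),ctrl.current_wrist_torque(),ctrl.current_t())
T=tool();np.save("gT.npy",T);cv2.imwrite("pics/w_g.png",ctrl.read_camera("wrist"));cv2.imwrite("pics/s_g.png",ctrl.read_camera("scene"));print(T.round(4))
E
```

```text
[0.52970877 0.26696397 0.07610673] [ 0.45831643 -0.09051555 -0.43792495]
w 28.344468016469186 [0.52922822 0.26681012 0.07546839]
w 27.779584163237782 [-2.19419393e-01  3.83586092e-03 -5.12617858e+00] [-0.00371693 -0.1276621   0.06373125] 8.5167
[[ 9.936e-01 -8.000e-04 -1.132e-01  5.291e-01]
 [ 1.132e-01 -3.000e-04  9.936e-01  2.667e-01]
 [-8.000e-04 -1.000e+00 -2.000e-04  1.896e-01]
 [ 0.000e+00  0.000e+00  0.000e+00  1.000e+00]]
```

View pics/w_g.png

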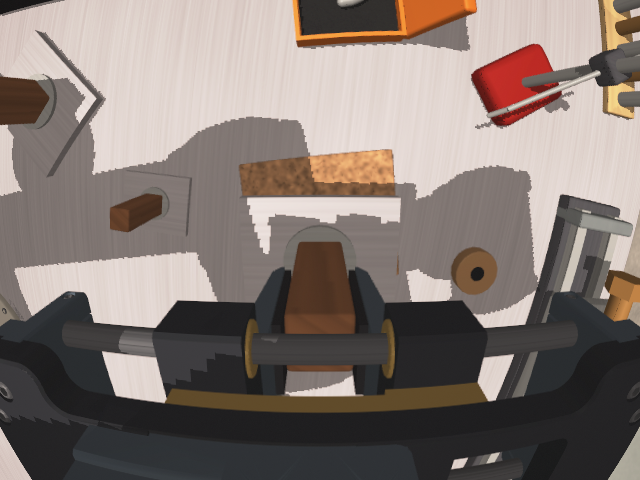

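View pics/s_g.png

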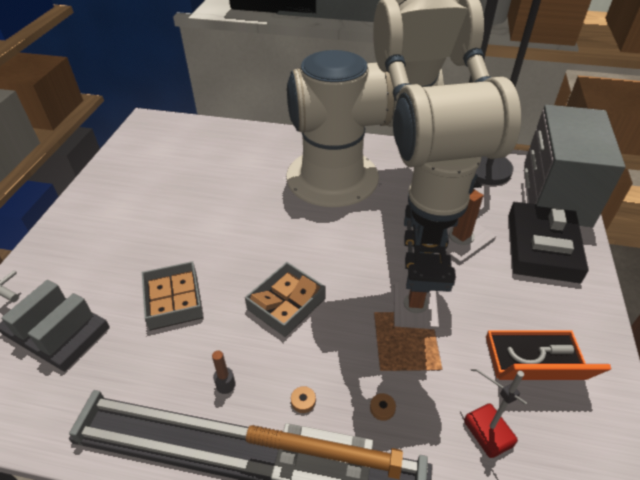

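The tamper is held level: the plate spans columns 240-400, centred between the jaws, and the grip width is 28 mm. Next I'll carry it over the bin and press.

```bash
python3 - <<'E'
from h import *
b=[.488,-.017]
ctrl.goto(b+[.20],R(-28.2)); ctrl.sleep(.3)
print(tool().round(4)[:3],ctrl.current_contact_force().round(2),ctrl.current_t())
T=tool();np.save("oT.npy",T);cv2.imwrite("pics/w_o.png",ctrl.read_camera("wrist"))
print("hit",ctrl.move_l(b+[.125],vel=.08,contact_N=8),tool()[:3,3])
T=tool();np.save("oT2.npy",T);cv2.imwrite("pics/w_o2.png",ctrl.read_camera("wrist"))
E
```

```text
[[ 8.819e-01 -1.000e-04  4.714e-01  4.881e-01]
 [-4.714e-01  1.000e-04  8.819e-01 -1.640e-02]
 [-1.000e-04 -1.000e+00  0.000e+00  1.999e-01]] [ 0.68 -0.4  -3.69] 10.025
hit False [ 0.48832425 -0.01703868  0.12540298]
```

View pics/w_o2.png

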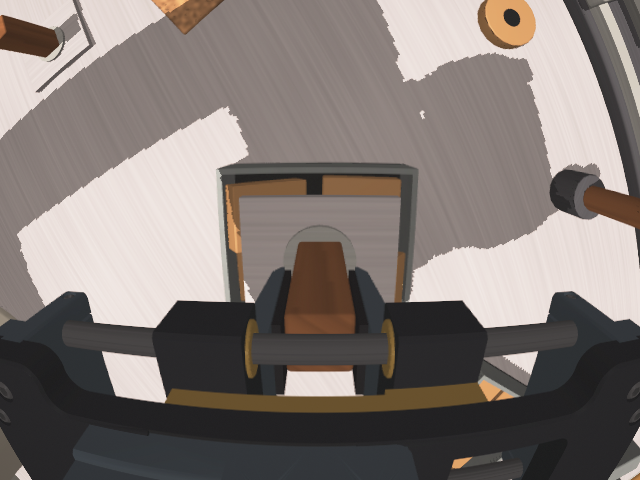

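The plate (columns 239-401) sits centred between the rim's inner sides and is parallel to them. Pressing down.

```bash
python3 - <<'E'
from h import *
b=[.488,-.017]
for z in (.112,.102,.095,.0905):
    h=ctrl.move_l(b+[z],vel=.05,contact_N=25)
    print(z,h,tool()[:3,3].round(4),ctrl.current_contact_force().round(1),ctrl.current_grip_width()*91)
    if h: break
ctrl.sleep(.2)
print(tool()[:3,3].round(4),ctrl.current_contact_force().round(1),ctrl.current_t())
cv2.imwrite("pics/w_p.png",ctrl.read_camera("wrist"))
E
```

```text
0.112 False [ 0.4877 -0.017   0.1116] [ 0.5 -0.5 -3.1] 28.14760392558787
0.102 False [ 0.4877 -0.017   0.1016] [-0.7  1.1 -3.8] 28.02478353054121
0.095 False [ 0.4878 -0.017   0.0947] [-0.   1.2 -3.6] 28.01242316790962
0.0905 False [ 0.4883 -0.017   0.0905] [-0.3  0.3 -1.5] 27.82350763560744
[ 0.4882 -0.017   0.0905] [ 0.8  0.2 -1.4] 12.7083
```

View pics/w_p.png

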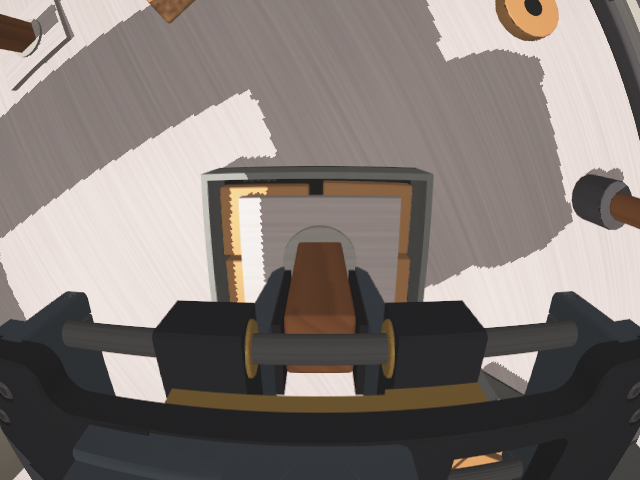

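The blocks around the plate edges look flat, but the contact is barely seated. I'll press on with a force stop, then lift and check.

```bash
python3 - <<'E'
from h import *
b=[.488,-.017]
h=ctrl.move_l(b+[.0865],vel=.02,contact_N=15)
print(h,tool()[:3,3].round(4),ctrl.current_contact_force().round(1))
ctrl.sleep(.3)
ctrl.move_l(b+[.20],vel=.1)
q=ctrl.current_grip_width()*91
ctrl.goto([.5293,.2668,.20],R(6.5)); ctrl.sleep(.2)
print(q,ctrl.current_contact_force().round(1),tool()[:3,3],ctrl.current_t())
cv2.imwrite("pics/w_r.png",ctrl.read_camera("wrist"))
s=ctrl.read_camera("scene");t=ctrl.read_camera("top")
z=lambda im,x,y:cv2.resize(im[y:y+90,x:x+90],(400,400),interpolation=cv2.INTER_CUBIC)
cv2.imwrite("pics/chk.png",np.hstack([z(s,240,255),z(t,290,140)]))
E
```

```text
True [ 0.4881 -0.0169  0.0891] [0.5 0.3 0.1]
27.983426516445352 [-0.2 -0.2 -4. ] [0.52961228 0.26559698 0.20012346] 15.8333
```

View pics/chk.png

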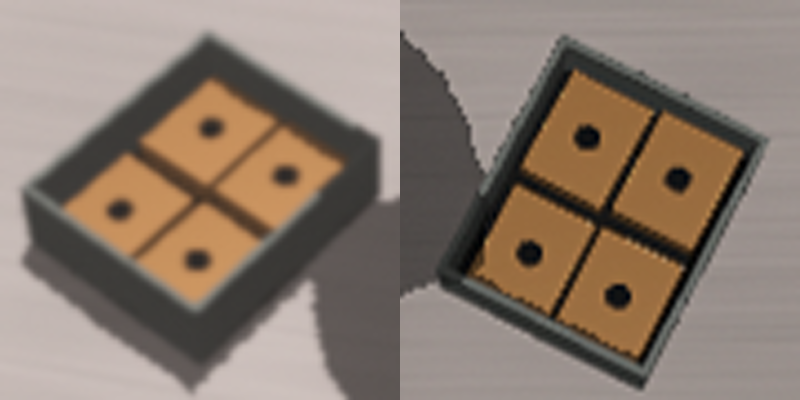

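View pics/w_r.png

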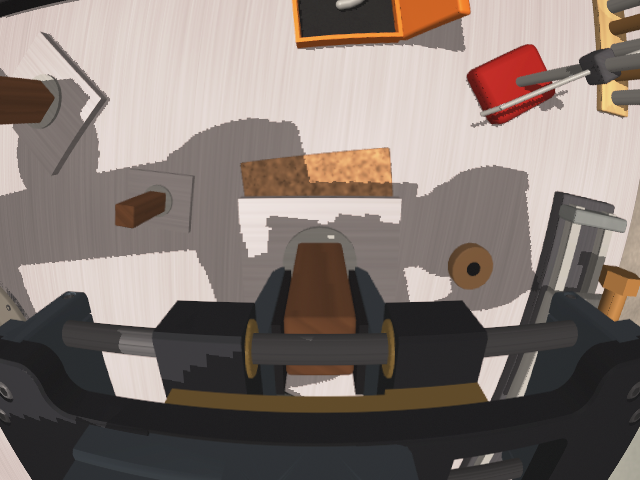

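Both views show all four blocks flat, and the tamper hasn't shifted in the grip. Now I'll set it back on the pad.

```bash
python3 - <<'E'
from h import *
p=[.5293,.2668]
ctrl.move_l(p+[.085],vel=.1); ctrl.sleep(.2)
h=ctrl.move_l(p+[.0735],vel=.02,contact_N=3)
print(h,tool()[:3,3].round(4),ctrl.current_contact_force().round(1)); ctrl.sleep(.2)
ctrl.command_gripper(1.0); ctrl.sleep(.2); print("w",ctrl.current_grip_width())
ctrl.move_l(p+[.19],vel=.1)
ctrl.move_l(p+[.30],vel=.2); ctrl.sleep(.3)
T=tool();np.save("fT.npy",T);cv2.imwrite("pics/w_f.png",ctrl.read_camera("wrist"))
s=ctrl.read_camera("scene");cv2.imwrite("pics/s_f.png",s)
print(ctrl.current_contact_force().round(1),ctrl.current_t())
E
```

```text
True [0.529  0.2667 0.0731] [-0.9 -1.   5.6]
w 1.0004027164044846
[-0.1 -0.3  0.3] 21.95
```

View pics/w_f.png

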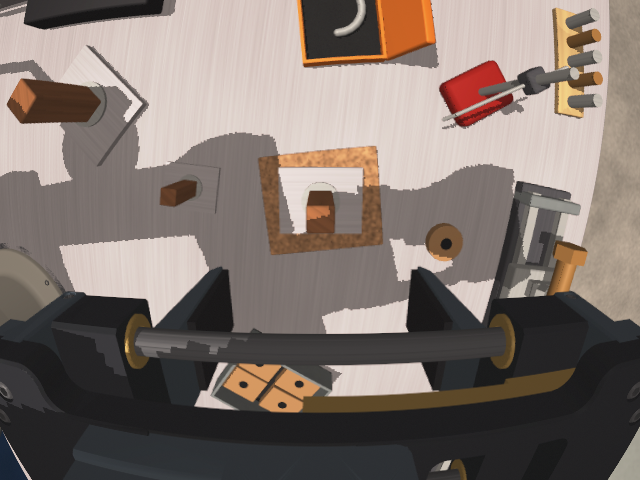

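View pics/s_f.png

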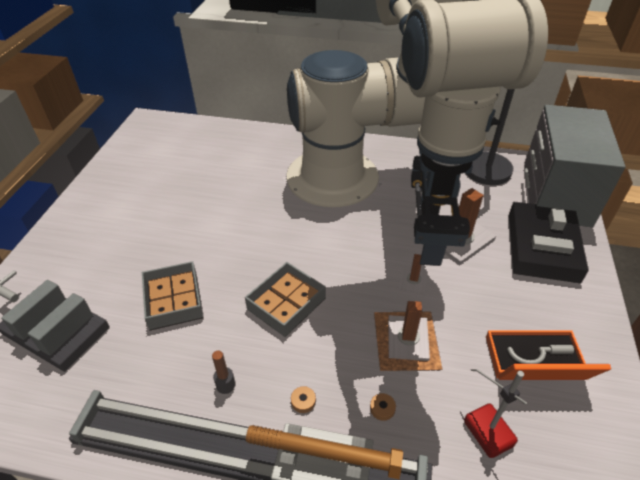

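The tamper stands upright on its pad. Its plate is at columns 279-364, rows 167-234, within about 3 px of where it started, and the blocks are flat. The gripper is clear of everything.

```bash
python3 -c "
from bench import ctrl
ctrl.sign_off(); print(ctrl.current_t())"
```

```text
the job is handed in; nothing more can be done
the job is handed in; nothing more can be done
```

I handed the job in at about 22 s of the 48 s allowed. I gripped the middle-sized tamper by its post and carried it over the bin with the tipped blocks. I pressed down until the 15 N contact stop tripped, with the plate about 18–20 mm over the table, then lifted it out and stood it back on its pad.

- **Blocks:** after the press, the scene and top pictures show all four blocks lying flat in the bin. I judged this by eye and did not measure their angles. The gripper stayed well above them throughout.
- **Tamper:** it stands upright and released on its cork pad. In the last wrist picture its plate is within about 3 px (a few mm) of where it started.
- **Gripper:** it was open and clear of everything at the end, with about 0.3 N of residual force on the tool.
- **Disagreements:** the three cameras' position estimates differed by up to about 5 mm, and I used mainly the wrist camera's. On set-down, the tool stopped about 2 mm lower than where it had gripped. I think the press had pushed the post up slightly in the grip. No check failed.

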